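Cam-clamp the stirrer pot at the filling bench

ROBOT

A 7-joint arm with a two-finger parallel gripper is mounted at the origin on the work surface. World frame = base frame: x ahead of the robot, y to its left, z up, the work surface at z = 0. Lengths are in mm, angles in rad, forces in N, time in s.
With the tool pointing down it reaches from about 400 to 875 mm from the base axis. Payload 4.4 kg.
Tool frame: the origin (TCP) lies at the very end of the fingers, on their centre line; the grasp point (between the pads) lies 19 mm behind it; z points along the fingers, y is the line along which they close (so a half turn about z gives the same grasp; the last joint's range is limited). The gripper opens to 85 mm and grips with 20 to 120 N. Pads are 22 mm wide; open, the fingers measure 114 mm over their backs; the gripper's body (76 mm by 85 mm) begins 54 mm behind the grasp point. The pads swing forward as they close: fully open they stand 13 mm farther back than shut.
Start: joints at [1.2, 0.628, 0.038, 1.517, -0.027, 0.996, -0.02], TCP at [195.095, -620.045, 200.713] pointing down, gripper open.
Joint ranges: [-3.06, 3.06], [-0.37, 2.12], [-1.25, 1.32], [0.18, 2.47], [-1.1, 4.24], [0.23, 1.98], [-2.94, 2.94]. Speed limits (rad/s): [2.57, 2.57, 3.14, 3.14, 3.14, 3.14, 3.14].

INTERFACE

Orientations are given as [roll, pitch, yaw] about the fixed x, y, z axes, in that order (R = Rz(yaw) Ry(pitch) Rx(roll)).
In Python, from cell import monitor, viewer, workorder gives the robot as it stands.
- The arm moves only by the tool arm_command, never from a script. Its argument "series" is one flat list of numbers, 5 for each row, row after row: the opening in per cent of the stroke, from 0 (shut) to 100 (fully open), then the shift along the tool's x, y, z in cm, then the turn about the tool's z in degrees. In form: [claw, x, y, z, roll, claw, x, y, z, roll, ...]. A call has exactly 5 rows; each row is the pose to reach, as a shift and turn from the pose commanded when the call began, along the tool's axes at that moment; what a row does not reach only later rows make up. A row lasts 1/12 s, in which the tool goes at most 41.7 mm and 7.16 degrees, less where a joint would pass 70% of its speed; a pose out of reach is approached as far as the arm can. A call with a gripper value outside its range is refused whole. The fingers move at their own pace and stop on an object; the grip force is fixed at half the most. Time passes only in rows, so rows that repeat a pose let the fingers close, or fill a call up. It gives the time, the measured TCP pose, the force, the opening and the grip force at its end, in the units of the state.
- monitor.read_state(): the state, without advancing time (a new reading comes with each control period).
- viewer.get_image(name): name is "scene" or "top"; returns (picture, depth): 480x640x3 uint8, red, green, blue; 480x640 float32, mm along the optical axis (not along the pixel's ray), 0 where there is no reading.
- viewer.camera_model(name): a dict with "mtx" (3x3 intrinsics, pixels), "dist_coeffs" ([k1, k2, p1, p2, k3] as OpenCV has them; the pictures are not rectified), "R" (3x3) and "t" (3): a world point X has camera coordinates R X + t. Camera axes: x right, y down, z forward; pixel columns grow to the right and rows downward; lengths in mm; the calibration is good to about 2 mm. A picture is of the moment at which its call begins. camera_model takes no time and is no camera call.
- workorder.finish_job(): hands the job in; it is judged then, once.
The state is a dict: "clock": time; "qpos": joint angles; "qd": joint speeds; "tau": joint torques, N m; "eef_pos": TCP position; "tool_rot": TCP orientation; "force": force on the tool from outside, world axes, zero at the start; "torque": the same for the moment, N m; "width": finger opening in mm; "gripper_force": force on a finger pad.
Only numpy, scipy, OpenCV 4.12 (cv2) and the standard library are available. Lean on these libraries where they do the work, as an engineer would, in place of code of your own. Each camera call takes 0.05 s, during which the arm holds its last target. There are 200 camera calls.

TASK

Set the square steel pot upright in the bed of the cam clamp and swing the clamp's lever round until the cam takes up the gap and presses the pot against the sprung stop, with the pad pushed in about half of its 8 mm travel and never anywhere near bottoming. Then take the long stirrer (not the short tamper beside it) out of the wooden rack and stand it upright in the clamped pot, lowering it in rather than dropping it. Leave the cup stack, the jar and the short tamper where they are.

Things in the scene. Friction and masses are not known exactly. Their poses are not given: they have to be found in the camera images.
- clamp: Cam clamp screwed to the bench: aluminium plate 170 x 100 mm, 10 mm thick. Origin: underside, below the bed's middle, at bench height; +x points from cam to sprung stop, z up. The pot's bed lies between guide rails at +y and -y (x from -25 to 25 mm, inner faces 67 mm apart, so 3.5 mm free each side of the pot; tops 32 mm above the bench), open to the cam at -x and the stop at +x.
- bed (a point): Middle of the bed's floor, on the plate's top, 10 mm above the bench. With the pot's centre here it clears both the open cam and the stop's pad (by 2 to 10 mm at the pad, about 3 mm or more at the cam).
- cam_axis (a point): Point on the cam's upright axis, at bench height, 47 mm from the bed's middle towards the clamp's -x. The eccentric: a steel disc of radius 24 mm, 14 to 36 mm above the bench, its centre 12 mm off the axis. It reaches 24 + 12 sin(q - 1.3) mm from the axis towards the stop (q: the lever's angle) and bears directly on the pot's wall.
- cam_lever (a joint): Angle q of the lever that turns the cam, rad: 0 fully open (starts at 0 to 0.3), 2.6 at most; grows anticlockwise seen from above. Stiff by friction (0.2 N m), stays where it is left. The arm, 14 mm wide, lies 42 to 52 mm above the bench and points along the clamp's +y at q = 0, along its -x at q = 1.57.
- lever_knob (a point): Top of the lever's upright round black knob, diameter 18 mm, 80 mm from the cam axis, standing from 50 to 105 mm above the bench; can be pinched or pushed from above.
- stop: Sprung stop on the plate; its distance from the cam differs each time. Origin: on the plate's top (10 mm up), below the pad's free face when unpressed; +x as the clamp's. Grey housing 30 x 56 x 36 mm, near face at x = 16 mm; before it the rubber pad, 8 mm thick, 44 mm wide, 2 to 32 mm above the origin. The 8 mm gap from pad to housing closes as the pad is pressed; spring 1.2 N/mm.
- stop_pad (a joint): How far the pad is pressed in, m: 0 free, 0.008 bottomed. With the 60 mm pot in the bed, cam and pad leave 7 to 15 mm of slack at lever angle 0.
- pot: Loose square steel pot, open on top, 60 x 60 mm outside, 95 mm high, wall and floor 3 mm, 0.25 kg or so. Origin: centre of its underside; its sides are along x and y. Starts on the bench with the cup stack on its +x side, centres about 83 mm apart, too near for a finger there.
- stirrer: The long stirrer: steel rod, diameter 12 mm, on a foot disc of diameter 26 mm and 10 mm thick, 200 mm long in all. Origin: centre of the foot's underside; z along the rod, to the top. Starts upright in one of the rack's two wells.
- rack: Fixed wooden rack 62 x 130 x 60 mm, with two wells side by side along its y, about 46 mm deep in x and 53 mm in y, centred 30 mm either side of the middle, floor 8 mm thick. Origin: centre of its underside.
- tamper: The short tamper, a bystander in the other well: like the stirrer but 140 mm long. Origin: centre of the foot's underside.
- cup_stack: Bystander: loose stack of clear cups, diameter 68 mm, 112 mm high. Origin: centre of its underside.
- jar: Bystander: loose jar with lid, diameter 60 mm, 85 mm high, beside the rack. Origin: centre of its underside.
Not all that is in view belongs to the job. There is more than one size of the clamp; the one meant has the size given above.

How it is judged (in metres and radians):
On the way, in this order (a step that is already met when the one before it is completed fails the run):
1. the pot stands in the clamp's bed, released (x of pot in the frame of clamp between -0.02 and 0.03 m and y of pot in the frame of clamp between -0.007 and 0.007 m and z of pot in the frame of clamp below 0.0135 m and angle between pot's own z axis and vertical below 0.08 rad and contact force between pot and the fingers below 0.05 N), for 0.2 s.
2. the cam holds the pot against the stop, lever past 0.8 rad, pad pressed in 1.5 to 6 mm, lever released (all of step 1 and value of joint cam_lever above 0.8 rad and value of joint stop_pad between 0.0015 and 0.006 m and contact force between cam_lever and the fingers below 0.05 N), for 0.3 s.
3. the stirrer stands in the pot (x of stirrer in the frame of pot between -0.03 and 0.03 m and y of stirrer in the frame of pot between -0.03 and 0.03 m and z of stirrer in the frame of pot below 0.02 m and angle between stirrer's own z axis and vertical below 0.45 rad), for 0.2 s.
At the end, for the whole second after the job is handed in: Pot upright (0.08 rad) on the bed between the rails, held by the cam (lever past 0.8 rad) with the pad pressed in 1.5 to 6 mm; stirrer in the pot, foot within 20 mm of the pot's underside, leaning less than 0.45 rad; both at rest, all released (all of step 3 and x of pot in the frame of clamp between -0.02 and 0.03 m and y of pot in the frame of clamp between -0.007 and 0.007 m and z of pot in the frame of clamp below 0.0135 m and angle between pot's own z axis and vertical below 0.08 rad and value of joint cam_lever above 0.8 rad and value of joint stop_pad between 0.0015 and 0.006 m and linear speed of each of stirrer, pot below 0.02 m/s); the robot touches nothing.
It fails at once if the cam overruns: the stop's pad is pressed in more than 7.2 mm (value of joint stop_pad above 0.0072 m).
It fails at once if the stirrer is dropped into the pot (moves faster than 0.6 m/s inside it) (horizontal distance between stirrer and pot below 0.03 m and z of stirrer in the frame of pot below 0.085 m and linear speed of stirrer above 0.6 m/s).
It fails at once if the cup stack is moved more than 20 mm (distance of cup_stack from where it was at the start of the episode above 0.02 m).
It fails at once if the jar is moved more than 20 mm (distance of jar from where it was at the start of the episode above 0.02 m).
It fails at once if the short tamper is moved more than 30 mm (distance of tamper from where it was at the start of the episode above 0.03 m).
It also fails if it takes over 72 s, if anything falls off the work surface, if the arm or the gripper's body presses on something with over 40 N, if the wrist force passes 120 N, or if a joint passes its speed limit or range.

## Working session

There is one attempt and no reset: what is moved stays moved. The work goes in short steps, Python scripts to look and compute and a tool call to move; the robot and the scene stay as the last step left them, time stands still between calls to the robot, and variables do not carry over. Pictures are saved under pics/ and viewed, at most 13 in all, crops included, and the job is handed in when it is done.

Besides the shell and the picture viewer there is one more tool, called after ">>>" by a JSON object that holds its "api" and its "payload", one argument or row to a line. arm_command: Moves the arm, as the interface text tells. Its arguments: {"type":"object","properties":{"series":{"type":"array","items":{"type":"number"}}},"required":["series"]}

```bash
mkdir -p pics; ls; cat > h.py <<'E'
import numpy as np, cv2
from cell import monitor, viewer, workorder
def grab(n, save=None):
    im,d=viewer.get_image(n)
    if save: cv2.imwrite('pics/'+save, im[:,:,::-1])
    return im,d
def ray(n,uv):
    c=viewer.camera_model(n);K=np.array(c['mtx'],float);R=np.array(c['R']);t=np.array(c['t']).ravel()
    p=cv2.undistortPoints(np.array(uv,float).reshape(-1,1,2),K,np.array(c['dist_coeffs'],float)).reshape(-1,2)
    d=np.c_[p,np.ones(len(p))]@R
    return -R.T@t,d
def onz(n,uv,z):
    o,d=ray(n,uv); s=(z-o[2])/d[:,2]
    return o+d*s[:,None]
def cloud(n,depth):
    v,u=np.mgrid[0:480,0:640]
    o,d=ray(n,np.c_[u.ravel(),v.ravel()])
    P=o+d*depth.ravel()[:,None]
    P[depth.ravel()==0]=np.nan
    return P.reshape(480,640,3)
E
python3 - <<'E'
from h import *
for n in('top','scene'):
    im,d=grab(n,n+'0.png'); np.savez(n+'0.npz',im=im,d=d)
    o,_=ray(n,[[320,240]]); print(n,o,onz(n,[[0,0],[639,0],[639,479],[0,479]],0).round(),(d>0).mean())
s=monitor.read_state();print({k:np.round(v,3) for k,v in s.items()})
E
```

```text
pics
top [ 320.79219286  -14.45145562 1256.57248403] [[1081.  713.    0.]
 [1129. -766.    0.]
 [  64. -693.    0.]
 [  39.  596.    0.]] 0.996064453125
scene [1357.67720011 -472.68444366  774.2459882 ] [[-2829.  -458.     0.]
 [ -789.  2917.     0.]
 [ 1189.   156.     0.]
 [  714.  -678.     0.]] 0.975478515625
{'clock': np.float64(0.1), 'qpos': array([ 1.2  ,  0.629,  0.038,  1.518, -0.027,  0.996, -0.02 ]), 'qd': array([-0.   , -0.002,  0.   , -0.001, -0.001,  0.002,  0.   ]), 'tau': array([ 3.0000e-03, -5.6453e+01,  1.2300e+00, -1.9397e+01,  1.1000e-02,
        5.0000e-03, -0.0000e+00]), 'eef_pos': array([ 194.922, -619.434,  199.875]), 'tool_rot': array([-3.14 ,  0.   ,  0.305]), 'force': array([ 1.115, -0.261,  0.434]), 'torque': array([-0.02 ,  0.025, -0.031]), 'gripper_force': np.float64(0.0), 'width': np.float64(85.332)}
```

View pics/top0.png

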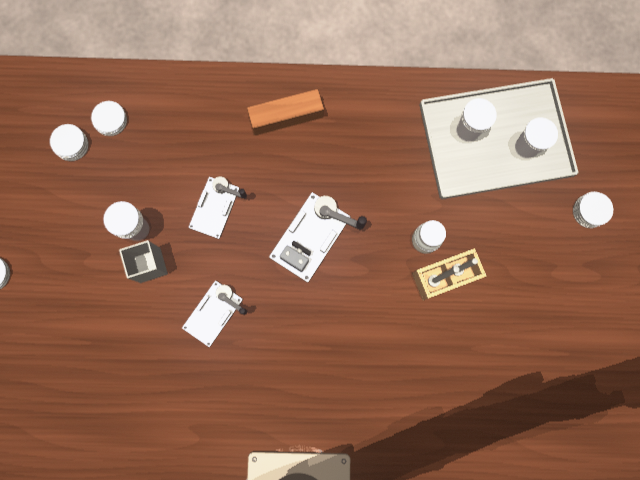

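View pics/scene0.png

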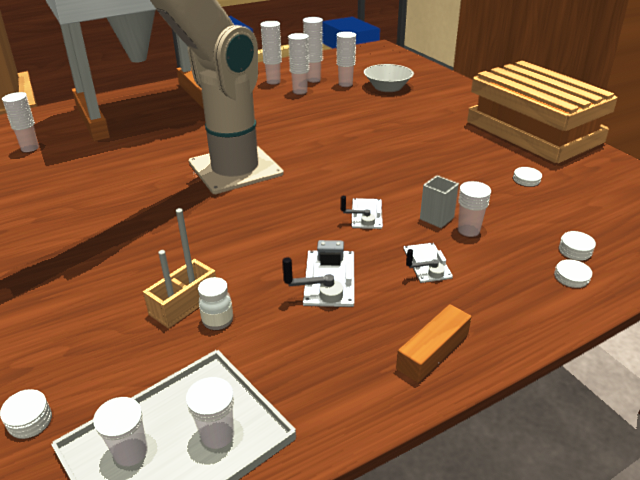

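Top view: the 170 mm clamp sits at (310,237), with its cam at (325,207), knob at (361,223) and stop at (295,257). The pot is at (142,262) with the cup stack at (124,220), the rack at (451,273) and the jar at (429,236). The scene view shows the same layout, with two smaller clamps as decoys and the long rod top at (181,212).

```bash
python3 - <<'E'
from h import *
def crop(P,x0,x1,y0,y1): return
f=np.load('top0.npz');im,d=f['im'],f['d'];P=cloud('top',d)
g=np.load('scene0.npz');ims,Q=g['im'],cloud('scene',g['d'])
hsv=cv2.cvtColor(im,cv2.COLOR_RGB2HSV)
def box(m,u0,u1,v0,v1):
    k=np.zeros_like(m);k[v0:v1,u0:u1]=1;return m&k
# clamp plate white
m=box(((hsv[...,1]<60)&(hsv[...,2]>90)&(P[...,2]>3)).astype(np.uint8),262,355,185,290)
m=cv2.morphologyEx(m,cv2.MORPH_OPEN,np.ones((3,3)))
uv=np.argwhere(m)[:,::-1]
W=onz('top',uv,10)[:,:2]
r=cv2.minAreaRect(W.astype(np.float32));print('plate all',r)
low=P[uv[:,1],uv[:,0],2]<16
r=cv2.minAreaRect(W[low].astype(np.float32));print('plate low',r, low.sum(),len(low));print(cv2.boxPoints(r))
def pts(A,u0,u1,v0,v1,z0,z1):
    S=A[v0:v1,u0:u1].reshape(-1,3);S=S[(S[:,2]>z0)&(S[:,2]<z1)];return S
k=pts(P,340,375,205,235,95,112);print('knob',len(k),k.mean(0))
k=pts(P,285,345,190,230,30,39);print('cam disc',len(k),cv2.minEnclosingCircle(k[:,:2].astype(np.float32)))
for nm,b,z in(('pot',(115,170,235,285),(88,100)),('cup',(95,150,195,245),(106,118)),('jar',(405,450,215,255),(78,92)),('rack',(405,495,240,305),(54,66)),('rods',(405,495,240,305),(125,215))):
    k=pts(P,*b,*z);r=cv2.minAreaRect(k[:,:2].astype(np.float32));print(nm,len(k),k.mean(0).round(1),r)
k=pts(P,405,495,240,305,66,250);print('rodsall',k[np.argsort(k[:,2])][::6].round())
k=pts(Q,130,230,200,310,70,250);print('scene rods',k[np.argsort(k[:,2])][::25].round())
np.set_printoptions(linewidth=200)
k=pts(P,262,330,235,285,38,52);print('stop',len(k),cv2.minAreaRect(k[:,:2].astype(np.float32)))
S=np.hstack([cv2.resize(im[185:295,260:375][:,:,::-1],None,fx=3.4,fy=3.4,interpolation=2),cv2.resize(im[225:335,405:520][:,:,::-1],None,fx=3.4,fy=3.4,interpolation=2)])
S2=np.hstack([cv2.resize(im[190:260,95:180][:,:,::-1],(391,220)) ,cv2.resize(ims[230:310,270:370][:,:,::-1],(391,220))])
cv2.imwrite('pics/c1.png',np.vstack([S,S2])); print(S.shape)
E
```

```text
plate all ((546.49755859375, -20.53626251220703), (115.38785552978516, 181.4765167236328), 58.18754959106445)
plate low ((545.6327514648438, -10.669097900390625), (99.88691711425781, 169.31719970703125), 58.553680419921875) 2247 3574
[[447.35254   -9.110981]
 [591.802    -97.44368 ]
 [643.91296  -12.227215]
 [499.4635    76.105484]]
knob 63 [ 564.4970745  -114.21706288  102.4204216 ]
cam disc 304 ((585.8285522460938, -15.601981163024902), 56.715553283691406)
pot 243 [478.7 329.6  92.2] ((489.34503173828125, 332.07525634765625), (87.7949447631836, 60.83341979980469), 18.720149993896484)
cup 864 [554.5 361.3 109.7] ((554.8720703125, 361.730224609375), (67.58773803710938, 66.4500961303711), 89.26433563232422)
jar 518 [ 545.6 -259.3   83.2] ((545.824951171875, -259.4042663574219), (51.83496856689453, 50.6287956237793), 30.069643020629883)
rack 730 [ 472.8 -297.4   58.3] ((495.15655517578125, -291.97967529296875), (119.18152618408203, 131.48277282714844), 21.191402435302734)
rods 151 [ 463.8 -288.7  167.1] ((469.3387756347656, -299.94781494140625), (11.729114532470703, 68.41130828857422),
[... 1857 characters left out ...]
72.   86.]
 [ 539. -255.   86.]
 [ 537. -246.   86.]
 [ 537. -254.   87.]
 [ 565. -245.   87.]
 [ 488. -331.   88.]
 [ 459. -280.   91.]
 [ 488. -328.   96.]
 [ 458. -282.  101.]
 [ 462. -275.  106.]
 [ 460. -277.  110.]
 [ 487. -328.  115.]
 [ 459. -282.  119.]
 [ 459. -281.  123.]
 [ 458. -282.  128.]
 [ 489. -322.  133.]
 [ 492. -328.  137.]
 [ 463. -278.  141.]
 [ 489. -325.  145.]
 [ 487. -330.  148.]
 [ 466. -277.  154.]
 [ 462. -282.  162.]
 [ 461. -274.  170.]
 [ 464. -274.  179.]
 [ 465. -279.  188.]
 [ 463. -275.  195.]
 [ 465. -278.  203.]
 [ 464. -275.  208.]]
stop 446 ((501.350341796875, 16.79473876953125), (55.72969436645508, 46.44781494140625), 58.97248077392578)
(374, 782, 3)
```

View pics/c1.png

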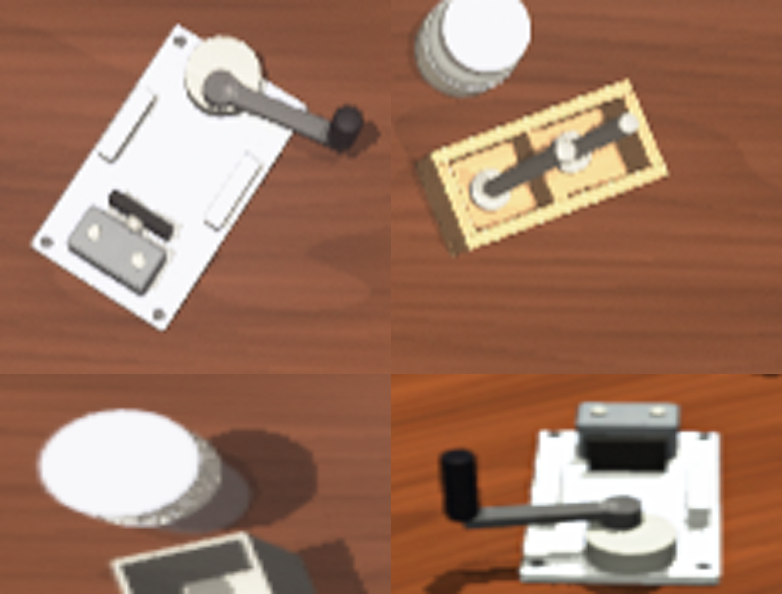

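Crop: the stirrer is in the left (+y) well, with its foot near (489,190) and top near (568,148), and the tamper is to its right. The rails, cam, stop and lever (nearly open) are all clear. Next I'll refine the bed, pot and knob positions.

```bash
python3 - <<'E'
from h import *
np.set_printoptions(suppress=True,precision=1)
for n in('top','scene'):
    f=np.load(n+'0.npz');im,d=f['im'],f['d'];P=cloud(n,d);X,Y,Z=P[...,0],P[...,1],P[...,2]
    def sel(x,y,r,z0,z1): return (np.hypot(X-x,Y-y)<r)&(Z>z0)&(Z<z1)
    def cast(m,z):
        uv=np.argwhere(m)[:,::-1]; return onz(n,uv,z)[:,:2].astype(np.float32)
    m=sel(477,329,48,86,104)&(np.hypot(X-555,Y-362)>40)
    W=cast(m,95);r=cv2.minAreaRect(W);print(n,'pot',len(W),r)
    # clamp frame guess
    a=np.deg2rad(148.55);ex=np.array([np.cos(a),np.sin(a)]);ey=np.array([-ex[1],ex[0]])
    o=np.array([553.,-15.])
    u=(X-o[0])*ex[0]+(Y-o[1])*ex[1];v=(X-o[0])*ey[0]+(Y-o[1])*ey[1]
    for s in(1,-1):
        m=(np.abs(u)<36)&(np.abs(s*v-38)<9)&(Z>26)&(Z<38)
        W=cast(m,32);
        if len(W)>5: L=(W-o)@np.c_[ex,ey];print(n,'rail',s,len(W),L.min(0),L.max(0),L.mean(0),cv2.minAreaRect(W))
    m=(np.abs(u-55)<30)&(np.abs(v)<35)&(Z>40)&(Z<52);W=cast(m,46);r=cv2.minAreaRect(W);print(n,'stop',len(W),r,(np.array(r[0])-o)@np.c_[ex,ey])
    m=(np.abs(u-25)<20)&(np.abs(v)<28)&(Z>34)&(Z<46)&(im.max(2)<70);W=cast(m,42)
    if len(W)>5:L=(W-o)@np.c_[ex,ey];print(n,'pad',len(W),L.min(0),L.max(0))
    m=sel(564,-114,16,92,112);W=cast(m,105);print(n,'knob',len(W),cv2.minEnclosingCircle(W),W.mean(0))
    m=sel(590,-38,45,30,40)&(im.min(2)>120);W=cast(m,36);print(n,'cam',len(W),cv2.minEnclosingCircle(W))
    m=sel(590,-38,20,48,62);print(n,'hub',m.sum(),np.nanmean(P[m],0) if m.any() else 0)
    for x,y,z in((459,-276,200),(485,-326,140)):
        m=sel(x,y,16,z-12,z+12);W=cast(m,z);print(n,'rod',len(W),W.mean(0))
    m=sel(477,-300,80,54,66);W=cast(m,60);print(n,'rack',cv2.minAreaRect(W))
E
```

```text
top pot 258 ((476.1905517578125, 326.3079528808594), (61.48318862915039, 61.37837600708008), 19.521865844726562)
top rail 1 128 [-26.3  33.6] [23.3 45.6] [-1.5 39.6] ((533.6634521484375, -49.52097702026367), (11.70309066772461, 49.60590744018555), 57.88730239868164)
top rail -1 129 [-26.3 -45. ] [ 23.4 -33.2] [ -1.5 -39.1] ((574.6412353515625, 17.572193145751953), (11.822027206420898, 49.70857620239258), 58.504547119140625)
top stop 398 ((500.81646728515625, 16.820878982543945), (55.80793380737305, 45.396976470947266), 59.68111038208008) [61.1  0.1]
top pad 6 [ 42.9 -10. ] [45.2 20.7]
top knob 66 ((563.7278442382812, -113.38090515136719), 9.456972122192383) [ 563.5 -114. ]
top cam 257 ((586.8589477539062, -36.77942657470703), 43.687957763671875)
top hub 87 [593.5 -43.   50.8]
top rod 48 [ 457.  -274.5]
top rod 46 [ 481.5 -325. ]
top rack ((490.8401794433594, -292.26409912109375), (110.18687438964844, 130.41534423828125), 21.61667251586914)
scene pot 264 ((484.5330810546875, 322.70208740234375), (68.07925415039062, 74.5308837890625), 19.390491485595703)
scene rail 1 87 [-24.5  33.3] [21.6 45.4] [-1.4 39.5] ((533.65380859375, -49.44270706176758), (12.066779136657715, 46.26291275024414), 57.08139419555664)
scene rail -1 100 [-34.8 -45. ] [ 20.3 -34.6] [ -6.  -39.7] ((580.0107421875, 15.309059143066406), (10.366124153137207, 55.10432052612305), 58.898353576660156)
scene stop 342 ((506.3825988769531, 13.929777145385742), (55.611656188964844, 53.17759323120117), 60.064510345458984) [54.9 -0.4]
scene pad 112 [ 26.2 -21.9] [44.5 20.4]
scene knob 90 ((573.9615478515625, -120.06373596191406), 15.95946216583252) [ 573.7 -119.1]
scene cam 256 ((590.474853515625, -38.46488952636719), 43.63344192504883)
scene hub 97 [595.6 -44.   52.3]
scene rod 77 [ 462.5 -277.5]
scene rod 78 [ 485.5 -326.1]
scene rack ((496.2065734863281, -293.734375), (117.87983703613281, 135.00962829589844), 22.544160842895508)
```

>>> {"api": "arm_command", "payload": {
  "series": [100,0,0,-2,0,100,0,0,-4,0,100,0,0,-6,0,100,0,0,-8,-5,100,0,0,-10,-5]
}}

```text
clock: 0.52
eef_pos: [194.9, -619.6, 301.2]
tool_rot: [-3.14, -0.0, 0.396]
force: [0.3, 0.1, 0.2]
width: 85.2
gripper_force: 0.0
```

>>> {"api": "arm_command", "payload": {
  "series": [100,2.8,-1.8,0,0,100,5.6,-3.7,0,0,100,8.5,-5.5,0,0,100,11.3,-7.4,0,0,100,14.2,-9.2,0,0]
}}

```text
clock: 0.93
eef_pos: [291.5, -479.0, 300.4]
tool_rot: [-3.141, 0.0, 0.392]
force: [-0.2, 0.1, -0.2]
width: 85.2
gripper_force: 0.0
```

>>> {"api": "arm_command", "payload": {
  "series": [100,2.8,-1.8,0,0,100,5.6,-3.7,0,0,100,8.5,-5.5,0,0,100,11.3,-7.4,0,0,100,14.2,-9.2,0,0]
}}

```text
clock: 1.35
eef_pos: [387.5, -339.8, 300.5]
tool_rot: [-3.141, 0.0, 0.392]
force: [0.0, 0.2, 0.3]
width: 85.3
gripper_force: 0.0
```

>>> {"api": "arm_command", "payload": {
  "series": [100,2.8,-1.8,0,0,100,5.6,-3.7,0,0,100,8.5,-5.5,0,0,100,11.3,-7.4,0,0,100,14.2,-9.2,0,0]
}}

```text
clock: 1.77
eef_pos: [483.5, -200.6, 300.5]
tool_rot: [-3.141, 0.001, 0.392]
force: [1.4, -0.3, -0.1]
width: 85.1
gripper_force: 0.0
```

>>> {"api": "arm_command", "payload": {
  "series": [100,1,-2.4,0,0,100,2,-4.9,0,0,100,3,-7.3,0,0,100,4,-9.7,0,0,100,5,-12.2,0,0]
}}

```text
clock: 2.18
eef_pos: [482.5, -69.2, 300.4]
tool_rot: [-3.141, 0.001, 0.392]
force: [1.0, -0.1, 0.4]
width: 85.3
gripper_force: 0.0
```

>>> {"api": "arm_command", "payload": {
  "series": [100,1,-2.4,0,0,100,2,-4.9,0,0,100,3,-7.3,0,0,100,4,-9.7,0,0,100,5,-12.2,0,0]
}}

```text
clock: 2.6
eef_pos: [482.1, 62.4, 300.5]
tool_rot: [3.142, 0.001, 0.392]
force: [0.5, 0.5, -0.1]
width: 85.4
gripper_force: 0.0
```

>>> {"api": "arm_command", "payload": {
  "series": [100,1,-2.4,0,0,100,2,-4.9,0,0,100,3,-7.3,0,0,100,4,-9.7,0,0,100,5,-12.2,0,0]
}}

```text
clock: 3.02
eef_pos: [481.7, 194.2, 300.4]
tool_rot: [3.141, 0.001, 0.392]
force: [-0.0, 0.3, 0.4]
width: 85.3
gripper_force: 0.0
```

>>> {"api": "arm_command", "payload": {
  "series": [100,1,-2.4,0,1,100,2,-4.9,0,2,100,3,-7.3,0,3,100,4,-9.7,0,3,100,5,-12.2,0,3]
}}

```text
clock: 3.43
eef_pos: [481.4, 326.0, 300.3]
tool_rot: [3.141, 0.001, 0.339]
force: [-0.1, -1.0, -0.1]
width: 85.4
gripper_force: 0.0
```

```bash
cat >> h.py <<'E'
def shift(x,y,z,yaw):
    "tool-axis shift (cm) and turn (deg) from the measured pose to a world pose, tool down"
    s=monitor.read_state();p=np.array(s['eef_pos']);w=s['tool_rot'][2]
    dx,dy,dz=np.array([x,y,z])-p
    r=np.array([np.cos(w)*dx+np.sin(w)*dy, np.sin(w)*dx-np.cos(w)*dy, -dz])/10
    print('at',p.round(1),np.rad2deg(w).round(1),'shift cm',r.round(2),'turn',round((np.rad2deg(w)-yaw+180)%360-180,1),'q',np.round(s['qpos'],2),'t',s['clock'],'w',round(s['width'],1),'F',np.round(s['force'],1))
E
python3 -c "
from h import *
shift(476.2,326.3,60,19.5)"
```

```text
at [481.4 326.  300.3] 19.4 shift cm [-0.48 -0.21 24.03] turn -0.1 q [-0.46  0.45 -0.28  1.57  0.13  1.15 -2.  ] t 3.4333 w 85.4 F [-0.1 -1.  -0.1]
```

>>> {"api": "arm_command", "payload": {
  "series": [100,-0.5,-0.2,3,0,100,-0.5,-0.2,6,0,100,-0.5,-0.2,9,0,100,-0.5,-0.2,11,0,100,-0.5,-0.2,12.5,0]
}}

```text
clock: 3.85
eef_pos: [474.9, 324.3, 173.0]
tool_rot: [3.14, 0.004, 0.34]
force: [-0.2, -0.1, -0.6]
width: 85.2
gripper_force: 0.0
```

```bash
python3 - <<'E'
from h import *
shift(476.2,326.3,58,19.5)
a,_=grab('top');b,_=grab('scene')
cv2.imwrite('pics/g1.png',np.hstack([cv2.resize(a[180:320,60:220][:,:,::-1],(400,350),interpolation=2),cv2.resize(b[90:250,380:540][:,:,::-1],(400,350),interpolation=2)]))
E
```

```text
at [474.9 324.3 173. ] 19.5 shift cm [ 0.19 -0.15 11.5 ] turn -0.0 q [-0.48  0.56 -0.26  1.75  0.18  0.85 -2.05] t 3.85 w 85.2 F [-0.2 -0.1 -0.6]
```

View pics/g1.png

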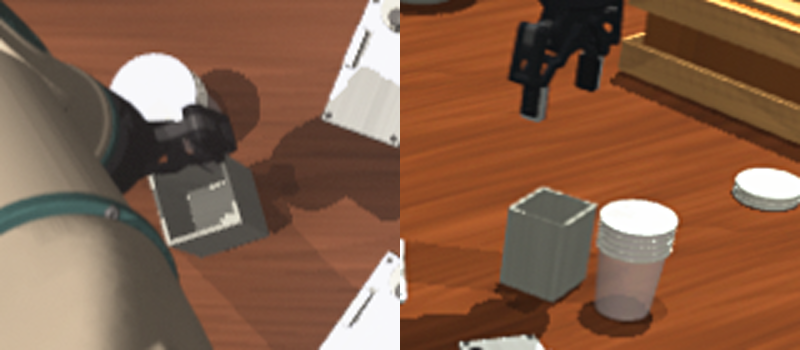

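The gripper is above the pot, with its fingers straddling the y faces and clear of the cup. Going down to close.

>>> {"api": "arm_command", "payload": {
  "series": [100,0.2,-0.15,2.5,0,100,0.2,-0.15,5,0,100,0.2,-0.15,7.5,0,100,0.2,-0.15,10,0,100,0.2,-0.15,11.5,0]
}}

```text
clock: 4.37
eef_pos: [477.5, 327.1, 59.5]
tool_rot: [3.141, 0.001, 0.339]
force: [-0.0, -1.0, -0.2]
width: 85.6
gripper_force: 0.0
```

>>> {"api": "arm_command", "payload": {
  "series": [100,0,0,0,0,60,0,0,0,0,60,0,0,0,0,60,0,0,0,0,60,0,0,0,0]
}}

```text
clock: 4.78
eef_pos: [478.6, 328.1, 62.2]
tool_rot: [-3.141, -0.003, 0.34]
force: [0.1, 0.0, 0.1]
width: 51.2
gripper_force: 0.0
```

>>> {"api": "arm_command", "payload": {
  "series": [60,0,0,0,0,60,0,0,0,0,60,0,0,0,0,60,0,0,0,0,60,0,0,0,0]
}}

```text
clock: 5.2
eef_pos: [478.0, 327.6, 61.2]
tool_rot: [-3.142, -0.001, 0.34]
force: [-0.0, -1.9, 5.3]
width: 50.9
gripper_force: 2.5
```

```bash
python3 - <<'E'
from h import *
shift(476.2,326.3,58,19.5)
a,_=grab('top');b,d=grab('scene');np.savez('g2.npz',b=b,d=d)
cv2.imwrite('pics/g2.png',np.hstack([cv2.resize(a[180:320,60:220][:,:,::-1],(400,400),interpolation=2),cv2.resize(b[120:280,380:540][:,:,::-1],(400,400),interpolation=2)]))
E
```

```text
at [478.  327.6  61.2] 19.5 shift cm [-0.22  0.06  0.32] turn -0.0 q [-0.52  0.72 -0.21  1.83  0.24  0.61 -2.11] t 5.2 w 50.9 F [-0.  -1.9  5.3]
```

View pics/g2.png

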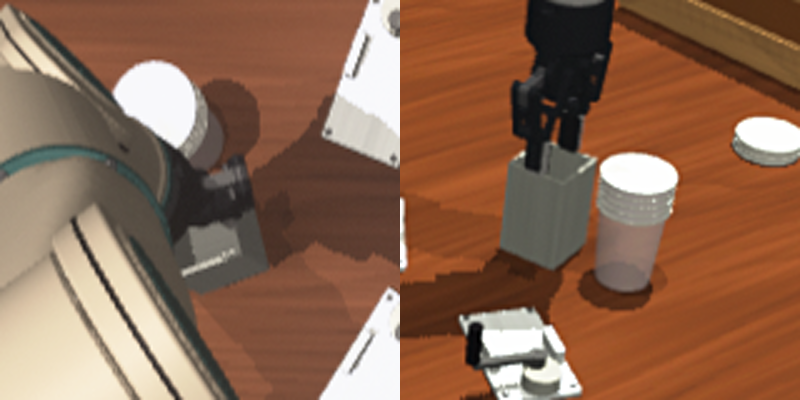

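```bash
python3 - <<'E'
from h import *
np.set_printoptions(suppress=True,precision=0,linewidth=160)
f=np.load('g2.npz');b,d=f['b'],f['d'];P=cloud('scene',d)
a=np.deg2rad(19.5);ex=np.array([np.cos(a),np.sin(a)]);ey=np.array([-ex[1],ex[0]])
L=P.copy();L[...,:2]=(P[...,:2]-[478,327.6])@np.c_[ex,ey]
dark=b.max(2)<60
for v in range(164,200,4):
    r=[(u,*L[v,u]) for u in range(420,468,3) if abs(L[v,u,0])<60]
    print(v,' '.join('%d%s:%d,%d,%d'%(x[0],'*' if dark[v,x[0]] else '',*x[1:]) for x in r))
# side walls of pot (mid height) from scene
k=L.reshape(-1,3);m=(k[:,2]>20)&(k[:,2]<88)&(abs(k[:,0])<55)&(abs(k[:,1])<55)&~dark.ravel()
k=k[m];print(len(k),np.percentile(k,[1,10,50,90,99],axis=0)); print(cv2.minAreaRect(k[:,:2].astype(np.float32)))
E
```

```text
164 426*:-6,-65,172 429*:0,-64,173 432*:5,-61,175 435*:10,-57,174 438*:2,-29,160 441*:9,-28,162 444*:17,-29,165 447*:-3,24,136 450*:3,25,138 453*:10,27,140
168 426*:-7,-63,161 429*:-8,-47,153 432*:8,-64,167 435*:10,-55,164 441*:9,-26,151 444*:-9,23,124 447*:-2,25,125 450*:5,24,129
172 426*:-9,-56,147 429*:-4,-52,147 432*:7,-60,155 435*:11,-54,154 438*:9,-37,146 441:12,-29,143 444*:-8,24,113 447*:0,23,117 450*:7,23,120 453:10,32,116 465:-59,240,3
176 432*:6,-56,143 435*:12,-53,143 438*:11,-39,137 444*:-7,24,103 447*:0,24,106 450*:5,29,106 462:-58,223,-1 465:-50,224,1
180 432*:-1,-41,123 435*:6,-40,125 438:8,-31,122 441:-14,25,89 444:-6,25,92 447*:1,25,94 450:9,24,98 456:-57,190,1 459:-51,194,1 462:-45,201,0 465:-42,211,-2
184 426:-27,-19,92 429:-24,-11,90 432*:0,-41,113 435*:6,-39,115 438:12,-35,115 441:-12,25,78 444:-7,30,78 447:1,26,83 450:9,27,86 453:18,24,91 456:23,30,90 459:-42,181,-1 462:52,2,114 465:55,10,111
188 423:-27,-32,88 426:-20,-30,90 429:-14,-26,90 432:-1,-36,99 435*:6,-36,103 438:10,-29,101 441:-10,22,69 444:-6,31,67 447:3,26,73 450:10,27,75 453:30,3,94 456:30,19,87 459:-33,164,-2 462:59,-8,110
192 423:-27,-30,76 426:-22,-24,75 429:-10,-32,84 432:-1,-34,88 435:3,-29,88 438:11,-29,91 441:20,-32,96 444:0,22,62 447:31,-24,96 450:30,-8,89 453:30,7,81 456:26,29,70 459:54,-10,99
196 423:-25,-31,66 426:-20,-26,66 429:-9,-32,73 432:-4,-26,72 435:3,-27,76 438:12,-29,80 441:21,-31,85 444:28,-30,87 447:31,-21,84 450:29,-3,75 453:29,11,68 456:30,25,62 459:-10,124,0
986 [[-29. -34.  21.]
 [-20. -32.  29.]
 [ 11. -28.  60.]
 [ 31.  26.  83.]
 [ 33.  31.  88.]]
((11.755382537841797, -1.4793167114257812), (69.2680435180664, 86.45561218261719), 87.40375518798828)
```

>>> {"api": "arm_command", "payload": {
  "series": [55,0,0,0,0,50,0,0,0,0,40,0,0,0,0,40,0,0,0,0,40,0,0,0,0]
}}

```text
clock: 5.72
eef_pos: [480.4, 323.0, 63.2]
tool_rot: [3.135, -0.001, 0.337]
force: [-0.3, -10.3, 22.7]
width: 34.4
gripper_force: 11.3
```

```bash
python3 - <<'E'
from h import *
shift(476.2,326.3,58,19.5)
b,d=grab('scene');a,_=grab('top')
cv2.imwrite('pics/g3.png',np.hstack([cv2.resize(a[200:300,90:190][:,:,::-1],(400,400),interpolation=2),cv2.resize(b[135:235,400:500][:,:,::-1],(400,400),interpolation=2)]))
E
```

```text
at [480.4 323.   63.2] 19.3 shift cm [-0.28 -0.45  0.52] turn -0.2 q [-0.51  0.72 -0.21  1.83  0.25  0.62 -2.11] t 5.7167 w 34.4 F [ -0.3 -10.3  22.7]
```

View pics/g3.png

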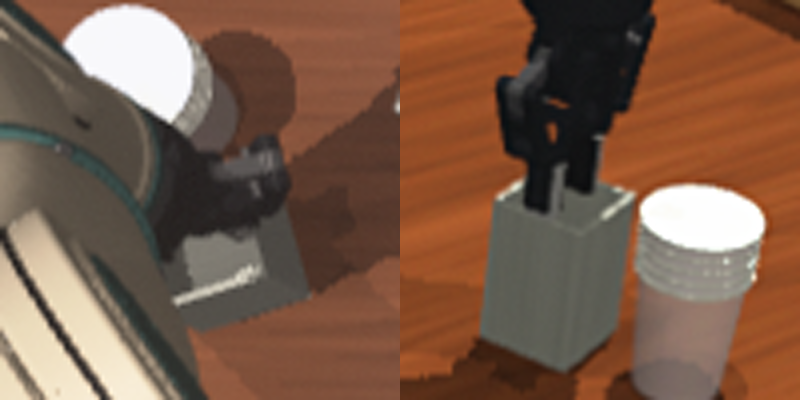

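The fingers seem to end at or inside the rim, and there is a 23 N upward force. I'll lift straight up and check the geometry.

>>> {"api": "arm_command", "payload": {
  "series": [42,0,0,0,0,42,0,0,-1.5,0,42,0,0,-4,0,42,0,0,-7,0,42,0,0,-11,0]
}}

```text
clock: 6.23
eef_pos: [476.0, 326.2, 169.7]
tool_rot: [3.14, 0.005, 0.34]
force: [0.3, 0.7, 0.0]
width: 35.7
gripper_force: 0.0
```

```bash
python3 - <<'E'
from h import *
np.set_printoptions(suppress=True,precision=0,linewidth=180)
shift(476.2,326.3,58,19.5)
b,d=grab('scene');a,da=grab('top')
cv2.imwrite('pics/g4.png',np.hstack([cv2.resize(a[180:300,80:200][:,:,::-1],(400,400),interpolation=2),cv2.resize(b[85:235,380:530][:,:,::-1],(400,400),interpolation=2)]))
s=monitor.read_state();P=cloud('scene',d);a=s['tool_rot'][2];ex=np.array([np.cos(a),np.sin(a)]);ey=np.array([-ex[1],ex[0]])
L=P.copy();L[...,:2]=(P[...,:2]-np.array(s['eef_pos'])[:2])@np.c_[ex,ey]
for v in range(100,180,5):
    print(v,' '.join('%d%s:%d,%d,%d'%(u,'*' if b[v,u].max()<60 else '',*L[v,u]) for u in range(420,468,3) if np.hypot(*L[v,u,:2])<70))
E
```

```text
at [476. 326. 170.] 19.5 shift cm [ 0. -0. 11.] turn -0.0 q [-0.  1. -0.  2.  0.  1. -2.] t 6.2333 w 35.7 F [0. 1. 0.]
100 438*:-11,-43,312 441*:-7,-38,312 444*:1,-40,315 447*:4,-33,313 450*:5,-21,310 453*:6,-10,307 456*:6,2,303 459*:11,5,304 462*:12,16,301 465*:6,43,291
105 438:-5,-51,306 444*:3,-42,305 447*:6,-34,303 450*:7,-24,301 453*:13,-21,302 456*:5,7,290 459*:13,5,293 462*:0,45,277 465*:6,45,279
110 435:-1,-68,301 438*:3,-64,301 441*:-8,-30,287 444*:3,-39,293 447*:4,-28,290 450*:8,-22,289 453*:11,-15,288 456*:4,10,277 459*:10,13,278 462*:3,41,267 465:4,52,264
115 429*:-18,-60,282 432*:-11,-61,285 435*:-1,-66,289 438*:4,-64,290 441*:-12,-21,271 447*:1,-20,275 450*:10,-24,279 453*:0,10,264 456*:5,13,265 459*:12,12,267 462*:6,38,257
120 432*:-9,-61,274 435*:-1,-64,278 438*:6,-65,280 441*:4,-50,275 444*:0,-29,266 447*:7,-30,269 450*:9,-20,266 453*:-2,16,250 456*:7,11,254
125 432*:-12,-55,260 435*:-9,-48,258 438*:3,-57,265 441*:3,-45,261 444*:5,-35,258 447*:5,-22,254 450*:-6,12,238 453*:0,13,240 456*:2,24,237
130 438*:1,-52,251 441*:7,-50,252 444*:5,-33,246 447*:-14,16,222 450*:-6,16,225 453*:0,15,227
135 438*:-8,-31,229 441*:0,-32,232 444:1,-24,230 447*:-12,15,211 450*:-3,13,214 453*:3,13,217
140 438*:-6,-33,218 441*:0,-32,220 444:1,-21,217 450*:-2,14,202
145 438*:-8,-27,203 441*:1,-31,208
150 
155 
160 
165 
170 
175
```

View pics/g4.png

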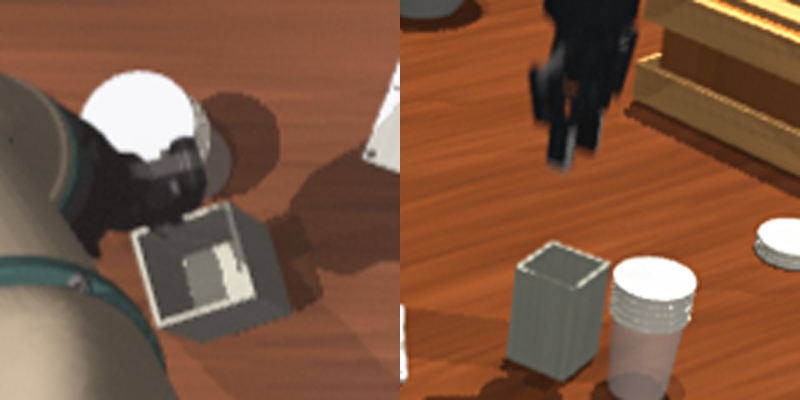

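The pot is unmoved, centred on (476,326). The fingertips show at about z=200 (pixel (440,149) in scene) while the reported TCP is z=170. So the tips sit roughly 27 mm above the reported TCP, and the first grasp was too high. Reopening and going lower.

>>> {"api": "arm_command", "payload": {
  "series": [100,0,0,0,0,100,0,0,0,0,100,0,0,0,0,100,0,0,0,0,100,0,0,0,0]
}}

```text
clock: 6.75
eef_pos: [477.1, 327.1, 169.6]
tool_rot: [3.141, 0.002, 0.34]
force: [-0.1, 0.4, 0.2]
width: 85.8
gripper_force: 0.0
```

```bash
python3 - <<'E'
from h import *
np.set_printoptions(suppress=True,precision=1,linewidth=180)
shift(476.2,326.3,32,19.5)
b,d=grab('scene');P=cloud('scene',d);s=monitor.read_state()
a=s['tool_rot'][2];ex=np.array([np.cos(a),np.sin(a)]);ey=np.array([-ex[1],ex[0]])
L=P.copy();L[...,:2]=(P[...,:2]-np.array(s['eef_pos'])[:2])@np.c_[ex,ey]
m=(abs(L[...,0])<16)&(abs(L[...,1])<75)&(L[...,2]>115)
for sg in(-1,1):
    k=L[m&(sg*L[...,1]>10)];k=k[np.argsort(k[:,2])];print(sg,k[:12])
f=np.load('g2.npz')
E
```

```text
at [477.1 327.1 169.6] 19.5 shift cm [-0.1  0.  13.8] turn -0.0 q [-0.5  0.6 -0.3  1.8  0.2  0.8 -2.1] t 6.75 w 85.8 F [-0.1  0.4  0.2]
-1 [[  3.1 -46.7 214. ]
 [ -7.4 -50.3 214.4]
 [  0.4 -50.6 214.6]
 [  8.6 -43.6 214.7]
 [  2.5 -49.9 215.1]
 [  6.  -47.6 215.4]
 [ -2.7 -50.  215.8]
 [  9.3 -53.  216.1]
 [ -4.  -52.  216.1]
 [ -8.1 -49.5 216.2]
 [  0.1 -50.5 216.9]
 [ 10.  -42.2 217. ]]
1 [[ -6.7  45.7 214. ]
 [ -0.2  43.5 214.3]
 [ -6.8  41.2 215.5]
 [-10.7  43.2 216.1]
 [ -0.1  38.5 216.1]
 [ -0.9  44.2 216.3]
 [  3.6  40.9 216.4]
 [ -2.4  42.3 216.5]
 [  9.2  44.6 216.8]
 [  6.3  40.5 217.4]
 [  7.3  47.7 217.6]
 [  2.3  42.8 217.8]]
```

>>> {"api": "arm_command", "payload": {
  "series": [100,0,0,2,0,100,0,0,4,0,100,0,0,6,0,100,0,0,8,0,100,0,0,9,0]
}}

```text
clock: 7.22
eef_pos: [476.4, 326.4, 78.1]
tool_rot: [3.14, 0.004, 0.34]
force: [0.1, -0.1, 0.3]
width: 85.4
gripper_force: 0.0
```

>>> {"api": "arm_command", "payload": {
  "series": [100,0,0,1.5,0,100,0,0,3,0,100,0,0,4.5,0,100,0,0,5.6,0,100,0,0,5.6,0]
}}

```text
clock: 7.63
eef_pos: [476.4, 326.5, 22.6]
tool_rot: [3.14, 0.004, 0.34]
force: [-0.1, -0.1, 0.1]
width: 85.5
gripper_force: 0.0
```

>>> {"api": "arm_command", "payload": {
  "series": [80,0,0,0,0,60,0,0,0,0,40,0,0,0,0,40,0,0,0,0,40,0,0,0,0]
}}

```text
clock: 8.05
eef_pos: [478.4, 328.3, 25.8]
tool_rot: [-3.141, -0.002, 0.34]
force: [0.3, 0.9, 3.1]
width: 59.2
gripper_force: 65.5
```

>>> {"api": "arm_command", "payload": {
  "series": [40,0,0,-1,0,40,0,0,-4,0,40,0,0,-7,0,40,0,0,-10,0,40,0,0,-13,0]
}}

```text
clock: 8.47
eef_pos: [477.2, 326.7, 156.4]
tool_rot: [3.141, 0.001, 0.34]
force: [0.4, 1.1, -1.2]
width: 59.3
gripper_force: 65.4
```

>>> {"api": "arm_command", "payload": {
  "series": [40,-0.2,2,0,0,40,-0.6,5.5,0,0,40,-1.1,9.5,0,0,40,-1.6,13.5,0,0,40,-2.1,17.4,0,0]
}}

```text
clock: 8.88
eef_pos: [515.6, 154.1, 155.3]
tool_rot: [3.141, 0.0, 0.34]
force: [1.0, 0.5, -2.2]
width: 59.5
gripper_force: 65.6
```

>>> {"api": "arm_command", "payload": {
  "series": [40,-0.5,4,0,5,40,-1,8,0,10,40,-1.5,12,0,15,40,-1.9,15.5,0,20,40,-2.1,17.4,0,25]
}}

```text
clock: 9.3
eef_pos: [554.0, -21.3, 155.2]
tool_rot: [3.138, -0.0, -0.107]
force: [0.2, -0.7, -2.1]
width: 60.0
gripper_force: 65.7
```

>>> {"api": "arm_command", "payload": {
  "series": [40,0,0,0,6,40,0,0,0,12,40,0,0,0,18,40,0,0,0,23,40,0,0,0,26]
}}

```text
clock: 9.72
eef_pos: [553.4, -14.8, 155.1]
tool_rot: [3.141, 0.001, -0.555]
force: [0.6, 0.1, -2.6]
width: 59.3
gripper_force: 65.7
```

>>> {"api": "arm_command", "payload": {
  "series": [40,0,0,0,0,40,0,0,0,0,40,0,0,0,0,40,0,0,0,0,40,0,0,0,0]
}}

```text
clock: 10.13
eef_pos: [554.0, -14.7, 154.8]
tool_rot: [-3.142, 0.0, -0.55]
force: [0.9, 0.9, -1.5]
width: 59.4
gripper_force: 65.7
```

```bash
python3 - <<'E'
from h import *
np.set_printoptions(suppress=True,precision=1,linewidth=180)
shift(554.1,-16,120,-31.4)
b,d=grab('scene');a,da=grab('top');np.savez('h1.npz',a=a,da=da,b=b,d=d)
cv2.imwrite('pics/g5.png',np.hstack([cv2.resize(a[180:300,250:370][:,:,::-1],(400,400),interpolation=2),cv2.resize(b[180:330,255:405][:,:,::-1],(400,400),interpolation=2)]))
E
```

```text
at [554.  -14.7 154.8] -31.5 shift cm [0.1 0.1 3.5] turn -0.1 q [-0.   0.6 -0.   1.8  0.   0.8 -2.2] t 10.1333 w 59.4 F [ 0.9  0.9 -1.5]
```

View pics/g5.png

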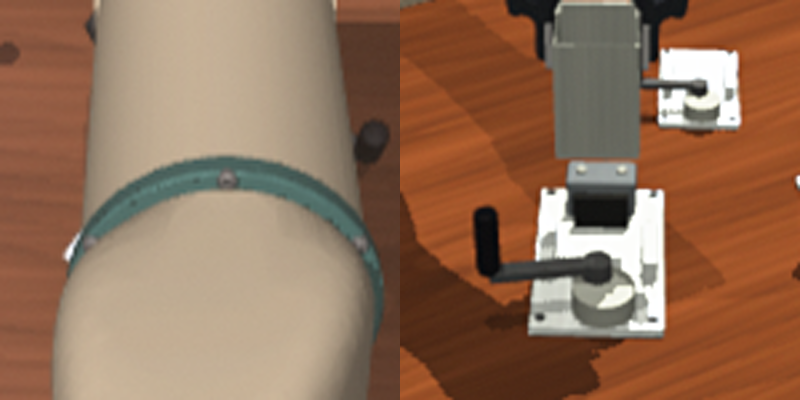

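The pot hangs upright and squared to the clamp, with its front-face bottom edge at about (555-638,157) in the right crop; the arm hides the top view. I'll measure the pot's offset from the rails in the scene view.

```bash
cat >> h.py <<'E'
A=np.deg2rad(148.6);CX=np.array([np.cos(A),np.sin(A)]);CY=np.array([-CX[1],CX[0]]);C0=np.array([554.1,-16.])
def cl(P):
    L=np.array(P,float).copy();L[...,:2]=(L[...,:2]-C0)@np.c_[CX,CY];return L
E
python3 - <<'E'
from h import *
np.set_printoptions(suppress=True,precision=1,linewidth=180)
f=np.load('h1.npz');b,d=f['b'],f['d'];L=cl(cloud('scene',d))
hsv=cv2.cvtColor(b,cv2.COLOR_RGB2HSV)
m=(abs(L[...,0]+28)<16)&(abs(L[...,1])<45)&(L[...,2]>100)&(L[...,2]<240)&(b.max(2)>70)
m=cv2.morphologyEx(m.astype(np.uint8),cv2.MORPH_OPEN,np.ones((3,3)))
k=L[m>0];print(len(k),np.percentile(k,[1,5,50,95,99],axis=0))
c=np.polyfit(k[:,1],k[:,0],1);print('yaw err deg',np.rad2deg(np.arctan(c[0])))
c=np.polyfit(k[:,2],k[:,0],1);print('tilt',np.rad2deg(np.arctan(c[0])))
z=k[:,2]; 
for h in range(130,200,10):
    q=k[abs(z-h)<5];
    if len(q):print(h,len(q),np.median(q[:,0]),q[:,1].min(),q[:,1].max())
# subpixel-free check: row edges cast on plane x=-30
o,_=ray('scene',[[0,0]])
for v in range(200,238,4):
    us=np.where(m[v])[0]
    if len(us)<5: continue
    _,D=ray('scene',[[us.min()-.5,v],[us.max()+.5,v]])
    xs=np.median(k[:,0]);s=(xs-(o[:2]-C0)@CX)/(D[:,:2]@CX);W=cl(o+D*s[:,None]);print(v,us.min(),us.max(),W[:,1],W[:,2])
E
```

```text
1358 [[-32.9 -29.5 131.4]
 [-31.6 -27.3 135.8]
 [-28.9   0.4 179.2]
 [-26.2  27.2 219.5]
 [-25.1  29.7 223.7]]
yaw err deg -0.04726686231611885
tilt -0.38947529154986854
130 59 -28.49803627828635 -29.879287964203805 29.245953052770677
140 141 -28.705155920293368 -29.82020206864012 29.235208823915944
150 140 -28.620628546312783 -29.70191926638071 29.208967795815422
160 143 -28.8172291546913 -29.560210273059724 29.022317115271715
170 139 -28.747238877016567 -29.445886993448187 28.649360326787505
180 142 -28.86475722297837 -29.33709180649254 30.30443718756919
190 146 -28.978208331956367 -29.200462985009995 30.197313468887344
200 312 344 [ 30.5 -29.7] [216.3 217.3]
204 312 344 [ 30.7 -29.8] [207.7 208.7]
208 312 344 [ 30.8 -30. ] [199. 200.]
212 312 344 [ 31.  -30.1] [190.2 191.2]
216 312 344 [ 31.2 -30.2] [181.3 182.3]
220 313 344 [ 29.5 -30.3] [172.4 173.4]
224 313 344 [ 29.7 -30.4] [163.3 164.4]
228 313 344 [ 29.8 -30.5] [154.2 155.2]
232 313 344 [ 30.  -30.7] [145. 146.]
236 313 344 [ 30.2 -30.8] [135.6 136.8]
```

>>> {"api": "arm_command", "payload": {
  "series": [40,0.1,0,2,0,40,0.1,0,4.5,0,40,0.1,0,7,0,40,0.1,0,8.5,0,40,0.1,0,9.3,0]
}}

```text
clock: 10.65
eef_pos: [553.4, -15.2, 59.6]
tool_rot: [3.14, 0.003, -0.55]
force: [-0.5, -0.7, -1.5]
width: 58.9
gripper_force: 65.6
```

>>> {"api": "arm_command", "payload": {
  "series": [40,0,0,0.5,0,40,0,0,1,0,40,0,0,1.5,0,40,0,0,2,0,40,0,0,2.2,0]
}}

```text
clock: 11.07
eef_pos: [555.1, -15.2, 39.6]
tool_rot: [-3.141, -0.0, -0.55]
force: [-0.0, 0.4, -1.7]
width: 59.2
gripper_force: 65.6
```

>>> {"api": "arm_command", "payload": {
  "series": [40,0,0,0.1,0,40,0,0,0.2,0,40,0,0,0.3,0,40,0,0,0.3,0,40,0,0,0.3,0]
}}

```text
clock: 11.48
eef_pos: [555.0, -15.1, 36.9]
tool_rot: [-3.141, -0.0, -0.55]
force: [0.1, -0.8, -2.0]
width: 58.9
gripper_force: 65.6
```

```bash
python3 - <<'E'
from h import *
np.set_printoptions(suppress=True,precision=1,linewidth=180)
shift(554.1,-16,34,-31.4)
b,d=grab('scene');np.savez('h2.npz',b=b,d=d)
L=cl(cloud('scene',d))
m=(abs(L[...,0]+28)<16)&(abs(L[...,1])<34)&(L[...,2]>55)&(L[...,2]<125)&(b.max(2)>70)
m=cv2.morphologyEx(m.astype(np.uint8),cv2.MORPH_OPEN,np.ones((3,3)))
k=L[m>0];print(len(k),np.percentile(k,[1,5,50,95,99],axis=0))
# rim: highest points on front face
o,_=ray('scene',[[0,0]])
us=np.where(m.any(0))[0]
for u in us[4:-4:5]:
    v=np.where(m[:,u])[0].min();print(u,v,L[v,u],L[v-1,u])
E
```

```text
at [555.  -15.1  36.9] -31.5 shift cm [-0.   0.1  0.3] turn -0.1 q [-0.   0.7 -0.   1.9  0.   0.5 -2.2] t 11.4833 w 58.9 F [ 0.1 -0.8 -2. ]
677 [[-33.5 -28.7  55.8]
 [-32.5 -26.6  58.2]
 [-29.7   0.7  83.7]
 [-26.9  28.  106.3]
 [-19.1  30.2 107.7]]
316 248 [-29.3  23.9 107.6] [24.  27.  70.4]
321 248 [-28.1  14.3 106.9] [27.8 17.  67.8]
326 248 [-28.4   4.6 107.3] [30.7  6.8 65.8]
331 248 [-28.   -5.  107.2] [26.3 -3.6 69.3]
336 248 [-27.6 -14.7 107.1] [ 27.5 -13.8  68.6]
```

>>> {"api": "arm_command", "payload": {
  "series": [40,0,0,0.05,0,40,0,0,0.1,0,40,0,0,0.15,0,40,0,0,0.15,0,40,0,0,0.15,0]
}}

```text
clock: 11.95
eef_pos: [555.0, -15.1, 35.8]
tool_rot: [-3.141, -0.0, -0.55]
force: [-1.3, -0.5, 4.5]
width: 59.2
gripper_force: 66.3
```

>>> {"api": "arm_command", "payload": {
  "series": [70,0,0,0,0,80,0,0,0,0,90,0,0,0,0,100,0,0,0,0,100,0,0,0,0]
}}

```text
clock: 12.37
eef_pos: [555.0, -15.2, 35.1]
tool_rot: [-3.142, -0.0, -0.55]
force: [-0.1, 0.2, 0.4]
width: 85.3
gripper_force: 0.0
```

>>> {"api": "arm_command", "payload": {
  "series": [100,0,0,-1,0,100,0,0,-4,0,100,0,0,-8,0,100,0,0,-12,0,100,0,0,-16,0]
}}

```text
clock: 12.78
eef_pos: [554.4, -15.2, 197.6]
tool_rot: [3.142, 0.0, -0.55]
force: [0.8, 0.1, -0.9]
width: 85.1
gripper_force: 0.0
```

```bash
python3 - <<'E'
from h import *
np.set_printoptions(suppress=True,precision=1,linewidth=180)
shift(554.1,-16,200,-31.4)
b,d=grab('scene');np.savez('h3.npz',b=b,d=d)
L=cl(cloud('scene',d))
m=(abs(L[...,0]+28)<16)&(abs(L[...,1])<34)&(L[...,2]>55)&(L[...,2]<125)&(b.max(2)>70)
m=cv2.morphologyEx(m.astype(np.uint8),cv2.MORPH_OPEN,np.ones((3,3)))
k=L[m>0];print(len(k),np.percentile(k,[1,5,50,95,99],axis=0))
k=L[(np.hypot(L[...,0]+47,L[...,1]-75)<30)&(L[...,2]>70)&(L[...,2]<115)];print('knob',np.percentile(k,[2,50,98],axis=0))
o,_=ray('scene',[[0,0]])
for u in range(316,340,5):
    v=np.where(m[:,u])[0].min();print(u,v,L[v,u],L[v-1,u])
E
```

```text
at [554.4 -15.2 197.6] -31.5 shift cm [ 0.   0.1 -0.2] turn -0.1 q [-0.   0.5 -0.   1.8  0.   0.9 -2.2] t 12.7833 w 85.1 F [ 0.8  0.1 -0.9]
630 [[-34.  -28.8  56.2]
 [-32.6 -26.7  58.6]
 [-30.2  -0.2  82.2]
 [-27.2  26.2 104.9]
 [-25.9  28.4 107.7]]
knob [[-72.8  70.3  71.3]
 [-67.9  77.8  92. ]
 [-57.   87.2 106.8]]
316 248 [-28.6  24.  107. ] [20.8 26.8 72.8]
321 249 [-32.1  14.1 107.4] [26.7 16.9 66. ]
326 249 [-28.8   4.6 105.2] [26.3  6.7 66.6]
331 249 [-30.5  -5.1 106.6] [28.6 -3.5 65. ]
336 249 [-27.6 -14.7 104.7] [ 27.4 -13.8  66.1]
```

The pot is seated: rim at about z=105, centred within 1 mm. Next I'll measure the stop pad's free face to work out the lever angle, then set up the knob approach.

```bash
python3 - <<'E'
from h import *
np.set_printoptions(suppress=True,precision=1,linewidth=200)
f=np.load('top0.npz');im=f['im'];
v,u=np.mgrid[235:285,262:335];uv=np.c_[u.ravel(),v.ravel()];g=im[v.ravel(),u.ravel()].astype(int)
# mean brightness profile along clamp x at z=46 (housing) and z=42 (pad), |y|<15
for z in(46,42):
    W=cl(onz('top',uv,z));s=abs(W[:,1])<17;x=W[s,0];br=g[s].mean(1)
    print(z,[(b,int(br[(x>=b)&(x<b+2)].mean())) for b in range(20,100,2) if ((x>=b)&(x<b+2)).any()])
# scene housing back/top edges
f=np.load('scene0.npz');im=f['im']
v,u=np.mgrid[225:300,300:365];uv=np.c_[u.ravel(),v.ravel()];g=im[v.ravel(),u.ravel()].astype(int)
for z in(46,42):
    W=cl(onz('scene',uv,z));s=abs(W[:,1])<17;x=W[s,0];br=g[s].mean(1)
    print('sc',z,[(b,int(br[(x>=b)&(x<b+2)].mean())) for b in range(20,100,2) if ((x>=b)&(x<b+2)).any()])
shift(563.5,-114,120,-22.6); shift(563.5,-114,42,-22.6)
E
```

```text
46 [(20, 249), (22, 249), (24, 249), (26, 249), (28, 249), (30, 249), (32, 249), (34, 247), (36, 230), (38, 168), (40, 83), (42, 71), (44, 70), (46, 76), (48, 106), (50, 185), (52, 203), (54, 169), (56, 170), (58, 184), (60, 185), (62, 184), (64, 188), (66, 199), (68, 197), (70, 204), (72, 191), (74, 186), (76, 187), (78, 187), (80, 181), (82, 151), (84, 104), (86, 168), (88, 240), (90, 249), (92, 249), (94, 243), (96, 184), (98, 106)]
42 [(20, 249), (22, 249), (24, 249), (26, 249), (28, 249), (30, 249), (32, 249), (34, 245), (36, 220), (38, 139), (40, 76), (42, 71), (44, 69), (46, 77), (48, 127), (50, 196), (52, 198), (54, 166), (56, 175), (58, 185), (60, 185), (62, 186), (64, 189), (66, 197), (68, 203), (70, 198), (72, 191), (74, 187), (76, 187), (78, 187), (80, 179), (82, 142), (84, 101), (86, 189), (88, 245), (90, 249), (92, 249), (94, 239), (96, 162), (98, 104)]
sc 46 [(22, 18), (24, 18), (26, 17), (28, 18), (30, 19), (32, 35), (36, 48), (38, 54), (40, 62), (42, 69), (46, 70), (50, 98), (52, 147), (54, 156), (56, 185), (58, 191), (60, 191), (64, 178), (66, 162), (68, 183), (70, 200), (72, 198), (74, 200), (78, 182), (82, 141), (86, 94), (88, 89), (90, 94), (92, 93), (94, 97), (96, 93), (98, 98)]
sc 42 [(20, 18), (24, 18), (26, 18), (28, 18), (30, 17), (34, 18), (36, 33), (38, 35), (40, 47), (42, 51), (44, 59), (48, 69), (50, 70), (52, 70), (54, 95), (56, 103), (58, 152), (62, 186), (66, 191), (68, 166), (70, 184), (72, 181), (74, 179), (76, 197), (80, 197), (84, 182), (88, 141), (90, 96), (92, 94), (94, 93), (96, 92), (98, 95)]
at [559.8 -15.2 205.6] -31.6 shift cm [5.5 8.2 8.6] turn -9.0 q [-0.   0.5 -0.   1.8  0.   0.9 -2.2] t 12.8333 w 85.3 F [2.1 0.1 5.5]
at [559.8 -15.2 205.6] -31.6 shift cm [ 5.5  8.2 16.4] turn -9.0 q [-0.   0.5 -0.   1.8  0.   0.9 -2.2] t 12.8333 w 85.3 F [2.1 0.1 5.5]
```

>>> {"api": "arm_command", "payload": {
  "series": [53,1.2,1.6,1,-2,53,2.4,3.2,2,-4,53,3.6,4.8,3,-6,53,4.8,6.4,4,-9,53,5.9,8,5,-9]
}}

```text
clock: 13.25
eef_pos: [563.6, -115.3, 145.6]
tool_rot: [-3.141, -0.001, -0.391]
force: [0.9, 0.2, -0.4]
width: 45.5
gripper_force: 0.0
```

>>> {"api": "arm_command", "payload": {
  "series": [53,0,0,0,0,53,0,0,0,0,53,0,0,1,0,53,0,0,2,0,53,0,0,3,0]
}}

```text
clock: 13.67
eef_pos: [563.5, -112.7, 114.7]
tool_rot: [-3.141, -0.0, -0.391]
force: [0.0, 0.6, -0.7]
width: 45.3
gripper_force: 0.0
```

```bash
python3 - <<'E'
from h import *
np.set_printoptions(suppress=True,precision=1,linewidth=180)
b,d=grab('scene');np.savez('h4.npz',b=b,d=d)
shift(563.5,-114,42,-22.6)
s=monitor.read_state();L=cl(cloud('scene',d));print('tcp in clamp',cl(np.array(s['eef_pos'])))
m=(abs(L[...,0]+59)<40)&(abs(L[...,1]-79)<65)&(L[...,2]>112)
k=L[m];k=k[np.argsort(k[:,2])];print(k[:30:3])
cv2.imwrite('pics/g6.png',cv2.resize(b[150:330,230:410][:,:,::-1],(500,500),interpolation=2))
E
```

```text
at [ 561.9 -112.6  112.5] -22.4 shift cm [0.2 0.1 7. ] turn 0.2 q [ 0.2  0.6 -0.1  1.8  0.1  0.7 -1.9] t 13.7167 w 45.6 F [-0.7 -0.9 -0.6]
tcp in clamp [-57.   78.4 112.5]
[[-47.1  58.  148.1]
 [-48.3  57.8 151.3]
 [-65.4  51.  152.2]
 [-65.9  52.8 152.6]
 [-71.4 102.  153.4]
 [-62.1  51.1 154.4]
 [-65.9  49.  154.9]
 [-64.1  54.6 155.8]
 [-67.8  54.4 156.2]
 [-70.1 113.  156.7]]
```

View pics/g6.png

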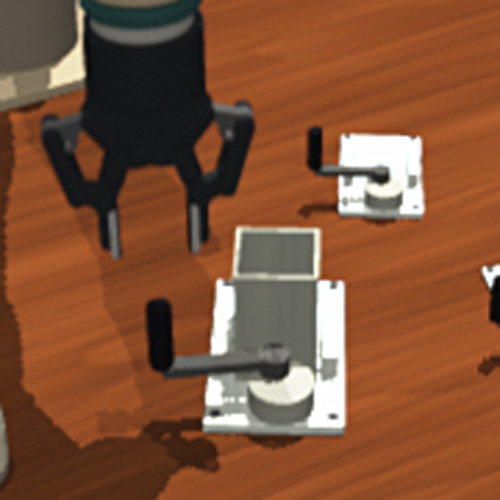

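The fingers straddle the knob's line, centred at about y=80 in the clamp frame, with tips about 37 mm above the reported TCP. The pot sits between the rails. Descending to pinch.

>>> {"api": "arm_command", "payload": {
  "series": [53,0.1,0,2,0,53,0.1,0,4,0,53,0.1,0,6,0,53,0.1,0,7.2,0,53,0.1,0,7.2,0]
}}

```text
clock: 14.13
eef_pos: [562.0, -113.6, 40.5]
tool_rot: [3.141, 0.005, -0.392]
force: [-0.4, 0.3, -0.2]
width: 45.2
gripper_force: 0.0
```

>>> {"api": "arm_command", "payload": {
  "series": [40,0,0,0,0,25,0,0,0,0,10,0,0,0,0,10,0,0,0,0,10,0,0,0,0]
}}

```text
clock: 14.55
eef_pos: [565.5, -113.7, 44.4]
tool_rot: [-3.14, -0.002, -0.393]
force: [1.0, 3.6, 3.2]
width: 16.1
gripper_force: 59.0
```

>>> {"api": "arm_command", "payload": {
  "series": [10,0.7,-0.03,0,-5,10,1.39,-0.12,0,-10,10,2.07,-0.27,0,-15,10,2.74,-0.48,0,-20,10,3.51,-0.81,0,-26]
}}

```text
clock: 14.97
eef_pos: [600.4, -119.9, 44.4]
tool_rot: [-3.141, -0.001, 0.064]
force: [-0.2, 4.3, 2.5]
width: 16.4
gripper_force: 59.2
```

>>> {"api": "arm_command", "payload": {
  "series": [10,0.7,-0.03,0,-5,10,1.39,-0.12,0,-10,10,2.07,-0.27,0,-15,10,2.74,-0.48,0,-20,10,3.51,-0.81,0,-26]
}}

```text
clock: 15.38
eef_pos: [634.7, -110.2, 44.4]
tool_rot: [3.141, -0.001, 0.517]
force: [-2.0, 2.2, 3.6]
width: 16.3
gripper_force: 59.3
```

>>> {"api": "arm_command", "payload": {
  "series": [10,0.7,-0.03,0,-5,10,1.39,-0.12,0,-10,10,2.07,-0.27,0,-15,10,2.74,-0.48,0,-20,10,3.51,-0.81,0,-26]
}}

```text
clock: 15.8
eef_pos: [661.5, -86.7, 44.4]
tool_rot: [3.14, 0.0, 0.97]
force: [-0.6, 1.2, 3.8]
width: 16.2
gripper_force: 59.2
```

```bash
cat >> h.py <<'E'
def potcheck():
    b,d=grab('scene');a,da=grab('top');np.savez('last.npz',a=a,da=da,b=b,d=d)
    s=monitor.read_state();t=cl(np.array(s['eef_pos']));print('tcp clamp',t.round(1),'q from tcp',np.arctan2(-(t[0]+47),t[1]).round(3),'r',np.hypot(t[0]+47,t[1]).round(1),'yaw q',(s['tool_rot'][2]+np.deg2rad(31.4)).round(3))
    for n,im,dd in(('scene',b,d),('top',a,da)):
        L=cl(cloud(n,dd))
        m=(abs(L[...,0]+25)<16)&(abs(L[...,1])<27)&(L[...,2]>60)&(L[...,2]<100)&(im.max(2)>70)
        if m.sum()>30:k=L[m];print(n,'front face',len(k),np.median(k,0).round(2))
        m=(abs(L[...,0])<48)&(abs(L[...,1])<40)&(L[...,2]>100)&(L[...,2]<112)
        if m.sum()>30:
            W=cl(np.c_[onz(n,np.argwhere(m)[:,::-1],105)]);print(n,'rim',m.sum(),W.min(0).round(1),W.max(0).round(1),((W.min(0)+W.max(0))/2).round(1))
E
python3 - <<'E'
from h import *
potcheck()
f=np.load('h4.npz');L=cl(cloud('scene',f['d']));b=f['b']
m=(abs(L[...,0]+25)<16)&(abs(L[...,1])<27)&(L[...,2]>60)&(L[...,2]<100)&(b.max(2)>70);print('before',np.median(L[m],0).round(2))
m=(abs(L[...,0])<48)&(abs(L[...,1])<40)&(L[...,2]>100)&(L[...,2]<112);W=cl(onz('scene',np.argwhere(m)[:,::-1],105));print(W.min(0),W.max(0))
E
```

```text
tcp clamp [-128.5    2.7   44.4] q from tcp 1.538 r 81.6 yaw q 1.517
scene front face 140 [-21.56 -18.72  80.44]
top front face 106 [-17.93  -2.99  82.17]
top rim 174 [-20.5 -26.6 105. ] [ 40.   33.2 105. ] [  9.7   3.3 105. ]
before [-29.93   0.72  79.76]
[-41.14160976 -30.26051844 105.        ] [ 29.57604136  29.67964777 105.        ]
```

```bash
cat >> h.py <<'E'
def pad():
    v,u=np.mgrid[235:285,262:335];uv=np.c_[u.ravel(),v.ravel()]
    W=cl(onz('top',uv,42));s=abs(W[:,1])<17;x=W[s,0]
    for fn,key in(('top0.npz','im'),('last.npz','a')):
        g=np.load(fn)[key][v.ravel(),u.ravel()].astype(int)[s].mean(1)
        print(fn,[(b,int(g[(x>=b)&(x<b+1)].mean())) for b in range(30,62)])
E
python3 - <<'E'
from h import *
pad()
a=np.load('last.npz')['a'];o=np.load('top0.npz')['im']
cv2.imwrite('pics/p1.png',np.hstack([cv2.resize(x[225:295,260:340][:,:,::-1],(400,350),interpolation=2) for x in(o,a)]))
E
```

```text
top0.npz [(30, 249), (31, 249), (32, 249), (33, 249), (34, 247), (35, 244), (36, 230), (37, 211), (38, 166), (39, 113), (40, 80), (41, 72), (42, 71), (43, 71), (44, 71), (45, 68), (46, 74), (47, 79), (48, 104), (49, 154), (50, 188), (51, 204), (52, 210), (53, 185), (54, 173), (55, 159), (56, 168), (57, 180), (58, 184), (59, 185), (60, 184), (61, 185)]
last.npz [(30, 159), (31, 114), (32, 100), (33, 98), (34, 98), (35, 98), (36, 97), (37, 90), (38, 84), (39, 73), (40, 70), (41, 68), (42, 68), (43, 67), (44, 68), (45, 64), (46, 71), (47, 75), (48, 98), (49, 150), (50, 189), (51, 204), (52, 212), (53, 187), (54, 175), (55, 161), (56, 170), (57, 182), (58, 186), (59, 186), (60, 186), (61, 187)]
```

View pics/p1.png

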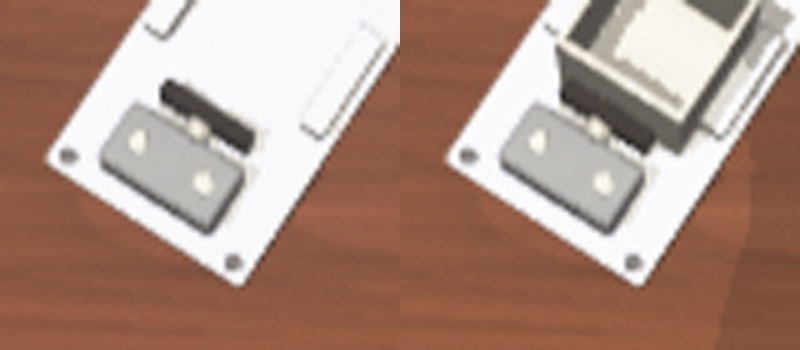

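The right crop shows the pot just reaching the dark pad; the pad's back edge (profile at about 49 mm) has not moved. The pad is still roughly unpressed, so I'll advance in small steps.

>>> {"api": "arm_command", "payload": {
  "series": [10,0.28,0,0,-2,10,0.56,-0.02,0,-4,10,0.84,-0.04,0,-6,10,1.11,-0.08,0,-8,10,1.39,-0.12,0,-10]
}}

```text
clock: 16.32
eef_pos: [668.4, -75.2, 44.4]
tool_rot: [3.14, 0.0, 1.139]
force: [-1.7, 0.2, 5.6]
width: 16.3
gripper_force: 59.4
```

```bash
python3 -c "
from h import *
potcheck();pad()"
```

```text
tcp clamp [-128.3   -9.5   44.4] q from tcp 1.687 r 81.9 yaw q 1.687
scene front face 81 [-19.56  22.76  78.6 ]
top front face 105 [-16.37  -1.61  82.39]
top rim 173 [-18.9 -26.6 105. ] [ 41.7  33.1 105. ] [ 11.4   3.2 105. ]
top0.npz [(30, 249), (31, 249), (32, 249), (33, 249), (34, 247), (35, 244), (36, 230), (37, 211), (38, 166), (39, 113), (40, 80), (41, 72), (42, 71), (43, 71), (44, 71), (45, 68), (46, 74), (47, 79), (48, 104), (49, 154), (50, 188), (51, 204), (52, 210), (53, 185), (54, 173), (55, 159), (56, 168), (57, 180), (58, 184), (59, 185), (60, 184), (61, 185)]
last.npz [(30, 226), (31, 203), (32, 144), (33, 106), (34, 99), (35, 98), (36, 98), (37, 97), (38, 94), (39, 87), (40, 80), (41, 71), (42, 69), (43, 68), (44, 68), (45, 67), (46, 66), (47, 64), (48, 69), (49, 92), (50, 100), (51, 152), (52, 181), (53, 172), (54, 172), (55, 161), (56, 170), (57, 182), (58, 186), (59, 187), (60, 186), (61, 187)]
```

The pad is now pressed about 2 mm (its back edge went from 49 to 51). One more 10° step should bring it to about 4 mm.

>>> {"api": "arm_command", "payload": {
  "series": [10,0.28,0,0,-2,10,0.56,-0.02,0,-4,10,0.84,-0.04,0,-6,10,1.11,-0.08,0,-8,10,1.39,-0.12,0,-10]
}}

```text
clock: 16.83
eef_pos: [673.4, -62.6, 44.4]
tool_rot: [3.139, 0.001, 1.313]
force: [0.4, -0.1, 5.4]
width: 16.0
gripper_force: 59.4
```

>>> {"api": "arm_command", "payload": {
  "series": [10,0,0,0,0,10,0,0,0,0,53,0,0,0,0,53,0,0,0,0,53,0,0,0,0]
}}

```text
clock: 17.25
eef_pos: [671.8, -61.6, 42.8]
tool_rot: [-3.141, 0.001, 1.316]
force: [0.1, 0.2, 0.9]
width: 44.9
gripper_force: 0.0
```

```bash
python3 -c "
from h import *
potcheck();pad();shift(460,-276,200,0)"
```

```text
tcp clamp [-124.2  -22.8   42.9] q from tcp 1.858 r 80.5 yaw q 1.864
scene front face 156 [-17.76  17.13  78.72]
scene rim 74 [-25.6  10.7 105. ] [ 42.3  33.5 105. ] [  8.3  22.1 105. ]
top front face 102 [-14.68  -0.76  79.23]
top rim 178 [-17.1 -26.6 105. ] [ 43.6  33.4 105. ] [ 13.3   3.4 105. ]
top0.npz [(30, 249), (31, 249), (32, 249), (33, 249), (34, 247), (35, 244), (36, 230), (37, 211), (38, 166), (39, 113), (40, 80), (41, 72), (42, 71), (43, 71), (44, 71), (45, 68), (46, 74), (47, 79), (48, 104), (49, 154), (50, 188), (51, 204), (52, 210), (53, 185), (54, 173), (55, 159), (56, 168), (57, 180), (58, 184), (59, 185), (60, 184), (61, 185)]
last.npz [(30, 227), (31, 236), (32, 227), (33, 197), (34, 136), (35, 103), (36, 98), (37, 98), (38, 98), (39, 97), (40, 93), (41, 87), (42, 77), (43, 70), (44, 68), (45, 67), (46, 66), (47, 68), (48, 64), (49, 65), (50, 73), (51, 85), (52, 117), (53, 128), (54, 134), (55, 156), (56, 170), (57, 182), (58, 186), (59, 187), (60, 186), (61, 187)]
at [672.  -61.2  42.9] 75.4 shift cm [-26.12 -15.11 -15.71] turn 75.4 q [ 0.33  0.9  -0.51  1.55  0.54  0.84 -0.64] t 17.35 w 45.3 F [-0.3  0.4  0.7]
```

The pad is pressed about 3.8 mm and the lever is released at q ≈ 1.86. Lifting off and moving over the stirrer at about (459,-277).

>>> {"api": "arm_command", "payload": {
  "series": [53,0,0,-2,0,53,0,0,-6,0,53,0,0,-10,0,53,0,0,-14,0,53,0,0,-17.2,0]
}}

```text
clock: 17.77
eef_pos: [673.0, -60.6, 218.3]
tool_rot: [3.139, -0.001, 1.317]
force: [0.2, -0.6, -0.3]
width: 45.4
gripper_force: 0.0
```

>>> {"api": "arm_command", "payload": {
  "series": [53,-2,-1.2,0,0,53,-5,-2.9,0,0,53,-8,-4.6,0,0,53,-11,-6.3,0,0,53,-13.1,-7.6,0,0]
}}

```text
clock: 18.18
eef_pos: [563.3, -171.6, 214.9]
tool_rot: [-3.14, 0.002, 1.314]
force: [-0.4, -0.3, 0.2]
width: 45.4
gripper_force: 0.0
```

>>> {"api": "arm_command", "payload": {
  "series": [53,-3,-1.7,0,0,53,-6,-3.4,0,0,53,-9,-5.2,0,0,53,-11.5,-6.7,0,0,53,-13.1,-7.6,0,0]
}}

```text
clock: 18.6
eef_pos: [456.1, -279.2, 214.8]
tool_rot: [-3.139, 0.002, 1.313]
force: [-1.1, -0.6, -0.1]
width: 45.4
gripper_force: 0.0
```

>>> {"api": "arm_command", "payload": {
  "series": [53,0,0,0,0,53,0,0,0,0,53,0,0,0,0,53,0,0,0,0,53,0,0,0,0]
}}

```text
clock: 19.02
eef_pos: [460.6, -275.0, 215.3]
tool_rot: [3.141, -0.001, 1.319]
force: [0.4, 0.8, -0.7]
width: 45.3
gripper_force: 0.0
```

```bash
python3 - <<'E'
from h import *
np.set_printoptions(suppress=True,precision=1,linewidth=180)
b,d=grab('scene');np.savez('h5.npz',b=b,d=d)
shift(459,-277.3,124,75.4)
s=monitor.read_state();p=np.array(s['eef_pos']);w=s['tool_rot'][2];P=cloud('scene',d)
L=P.copy();D=P[...,:2]-p[:2];L[...,:2]=D@np.array([[np.cos(w),np.sin(w)],[np.sin(w),-np.cos(w)]])
m=(abs(L[...,0])<18)&(abs(L[...,1])<60)&(L[...,2]>p[2]+25)
for sg in(-1,1):
    k=L[m&(sg*L[...,1]>5)];k=k[np.argsort(k[:,2])];print(sg,np.median(k[:25],0),k[:5,2])
for z in(100,130,160,190):
    k=P[(np.hypot(P[...,0]-460,P[...,1]+277)<16)&(abs(P[...,2]-z)<12)];print(z,len(k),np.median(k,0))
cv2.imwrite('pics/s1.png',cv2.resize(b[120:340,100:320][:,:,::-1],(500,500),interpolation=2))
E
```

```text
at [ 460.4 -275.1  215.3] 75.6 shift cm [-0.2 -0.1  9.1] turn 0.2 q [ 0.9  0.5 -0.7  1.8  0.4  0.9 -0.1] t 19.0667 w 45.6 F [ 0.3 -0.1 -0.5]
-1 [  9.3 -19.1 314.9] [251.7 251.7 256.  257.1 268.3]
1 [ -1.3  29.4 250.6] [246.9 247.7 248.5 248.5 248.7]
100 64 [ 462.4 -277.1  100.2]
130 68 [ 462.3 -277.4  129.2]
160 67 [ 463.1 -277.6  160.8]
190 76 [ 463.4 -277.9  190.2]
```

View pics/s1.png

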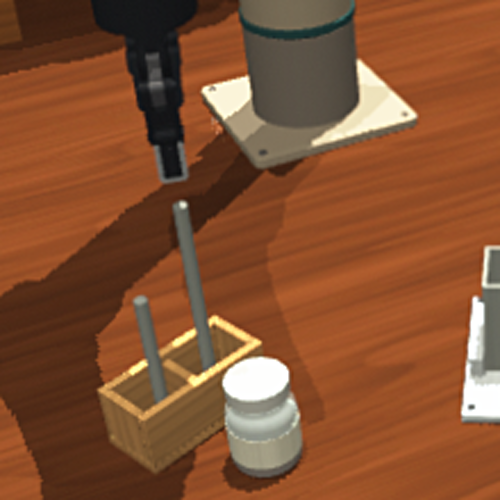

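The fingers are directly above the stirrer (rod top at (181,203) in the crop), and the tamper is lower and clear. Descending, gripping and lifting.

>>> {"api": "arm_command", "payload": {
  "series": [53,-0.2,-0.1,2,0,53,-0.2,-0.1,4,0,53,-0.2,-0.1,6,0,53,-0.2,-0.1,8,0,53,-0.2,-0.1,9.1,0]
}}

```text
clock: 19.48
eef_pos: [457.5, -276.9, 122.3]
tool_rot: [-3.139, -0.001, 1.318]
force: [0.0, -0.8, -0.8]
width: 45.1
gripper_force: 0.0
```

>>> {"api": "arm_command", "payload": {
  "series": [53,0,0,0,0,40,0,0,0,0,25,0,0,0,0,5,0,0,0,0,5,0,0,0,0]
}}

```text
clock: 19.9
eef_pos: [458.7, -278.2, 125.5]
tool_rot: [3.14, 0.001, 1.317]
force: [-0.8, 0.9, 4.7]
width: 10.7
gripper_force: 58.5
```

>>> {"api": "arm_command", "payload": {
  "series": [5,0,0,0,0,5,0,0,0,0,5,0,0,0,0,5,0,0,-0.5,0,5,0,0,-1,0]
}}

```text
clock: 20.32
eef_pos: [458.0, -278.0, 134.6]
tool_rot: [3.142, 0.0, 1.317]
force: [-0.0, -0.4, -0.7]
width: 10.8
gripper_force: 58.4
```

>>> {"api": "arm_command", "payload": {
  "series": [5,0,0,-2,0,5,0,0,-5,0,5,0,0,-8,0,5,0,0,-11,0,5,0,0,-13,0]
}}

```text
clock: 20.73
eef_pos: [459.2, -278.1, 267.5]
tool_rot: [3.138, 0.001, 1.317]
force: [0.6, -0.7, -0.5]
width: 10.5
gripper_force: 58.5
```

>>> {"api": "arm_command", "payload": {
  "series": [5,2,0.1,0,0,5,5,0.2,0,0,5,8,0.4,0,0,5,11,0.5,0,0,5,13.9,0.7,0,0]
}}

```text
clock: 21.15
eef_pos: [499.9, -143.7, 264.8]
tool_rot: [3.141, 0.0, 1.317]
force: [-0.3, 0.4, -0.7]
width: 10.2
gripper_force: 58.6
```

>>> {"api": "arm_command", "payload": {
  "series": [5,3,0.1,0,0,5,6,0.3,0,0,5,9,0.4,0,0,5,12,0.6,0,0,5,13.9,0.7,0,0]
}}

```text
clock: 21.57
eef_pos: [542.1, -8.5, 265.0]
tool_rot: [3.141, -0.002, 1.32]
force: [0.8, 0.3, -0.4]
width: 10.2
gripper_force: 58.6
```

>>> {"api": "arm_command", "payload": {
  "series": [5,0,0,0,0,5,0,0,0,0,5,0,0,0,0,5,0,0,0,0,5,0,0,0,0]
}}

```text
clock: 21.98
eef_pos: [541.2, -13.8, 264.2]
tool_rot: [-3.141, 0.001, 1.315]
force: [0.0, -0.5, -0.7]
width: 10.5
gripper_force: 58.5
```

```bash
python3 - <<'E'
from h import *
np.set_printoptions(suppress=True,precision=1,linewidth=180)
potcheck()
f=np.load('last.npz');b,d=f['b'],f['d'];L=cl(cloud('scene',d))
shift(541,-11.9,140,75.4)
for z in(150,165,180,210,240):
    k=L[(abs(L[...,0]-13)<25)&(abs(L[...,1]-3)<25)&(abs(L[...,2]-z)<8)];print(z,len(k),np.median(k,0) if len(k) else 0)
m=(abs(L[...,0]-13)<25)&(abs(L[...,1]-3)<25)&(L[...,2]>115);k=L[m];print('foot low',np.sort(k[:,2])[:5])
m=(abs(L[...,0]+22)<14)&(abs(L[...,1])<36)&(L[...,2]>80)&(L[...,2]<104);k=L[m];print('pot y',np.percentile(k,[1,99],axis=0))
E
```

```text
tcp clamp [ 12.3   4.5 264.2] q from tcp -1.496 r 59.5 yaw q 1.863
scene front face 439 [-17.9  -0.8  80.6]
scene rim 262 [-25.9 -26.3 105. ] [ 43.5  33.5 105. ] [  8.8   3.6 105. ]
top rim 57 [ 33.7 -26.6 105. ] [ 43.8  33.3 105. ] [ 38.8   3.4 105. ]
at [541.3 -13.4 264.2] 75.4 shift cm [ 0.1 -0.1 12.4] turn -0.0 q [ 0.4  0.5 -0.7  1.7  0.3  1.1 -0.6] t 22.0833 w 10.7 F [ 0.7  0.1 -0.5]
150 80 [  5.4   3.5 154.8]
165 71 [  8.4   3.6 160.1]
180 40 [  9.2   4.5 178.7]
210 40 [  7.7   4.3 210.1]
240 45 [  8.1   3.3 239.6]
foot low [148.  148.1 148.5 148.9 148.9]
pot y [[-21.9 -26.4  80.5]
 [-13.6  32.6 103.7]]
```

The stirrer is centred over the clamped pot, with its foot at z ≈ 148. Lowering gently.

>>> {"api": "arm_command", "payload": {
  "series": [5,0,0,1,0,5,0,0,2.5,0,5,0,0,4,0,5,0,0,5.5,0,5,0,0,7,0]
}}

```text
clock: 22.5
eef_pos: [541.1, -12.7, 192.9]
tool_rot: [-3.141, 0.0, 1.317]
force: [-0.3, -0.1, -0.7]
width: 10.4
gripper_force: 58.5
```

>>> {"api": "arm_command", "payload": {
  "series": [5,0,0,1.2,0,5,0,0,2.4,0,5,0,0,3.6,0,5,0,0,4.8,0,5,0,0,5.6,0]
}}

```text
clock: 22.92
eef_pos: [540.5, -12.6, 136.5]
tool_rot: [-3.14, 0.0, 1.317]
force: [0.6, -0.4, -1.6]
width: 10.2
gripper_force: 58.5
```

>>> {"api": "arm_command", "payload": {
  "series": [5,0,0,0.1,0,5,0,0,0.2,0,5,0,0,0.3,0,5,0,0,0.4,0,5,0,0,0.5,0]
}}

```text
clock: 23.33
eef_pos: [541.9, -12.3, 133.7]
tool_rot: [3.14, -0.0, 1.317]
force: [0.6, 0.3, -0.8]
width: 10.4
gripper_force: 58.5
```

>>> {"api": "arm_command", "payload": {
  "series": [5,0,0,0.1,0,5,0,0,0.2,0,5,0,0,0.25,0,5,0,0,0.25,0,5,0,0,0.25,0]
}}

```text
clock: 23.75
eef_pos: [541.5, -12.3, 130.8]
tool_rot: [3.141, -0.0, 1.317]
force: [0.2, 1.0, -1.2]
width: 10.3
gripper_force: 58.5
```

>>> {"api": "arm_command", "payload": {
  "series": [5,0,0,0.05,0,5,0,0,0.1,0,5,0,0,0.1,0,5,0,0,0.1,0,5,0,0,0.1,0]
}}

```text
clock: 24.17
eef_pos: [541.8, -12.1, 130.5]
tool_rot: [3.141, -0.0, 1.317]
force: [-1.5, 1.0, 5.3]
width: 10.3
gripper_force: 59.3
```

Contact is felt at 5 N. Releasing and retreating.

>>> {"api": "arm_command", "payload": {
  "series": [20,0,0,0,0,35,0,0,0,0,53,0,0,0,0,53,0,0,0,0,53,0,0,0,0]
}}

```text
clock: 24.58
eef_pos: [541.4, -12.3, 129.6]
tool_rot: [-3.141, 0.0, 1.317]
force: [0.2, -0.4, -0.3]
width: 44.9
gripper_force: 0.0
```

>>> {"api": "arm_command", "payload": {
  "series": [53,0,0,-1,0,53,0,0,-4,0,53,0,0,-7,0,53,0,0,-10,0,53,0,0,-13,0]
}}

```text
clock: 25.0
eef_pos: [541.2, -12.0, 261.8]
tool_rot: [3.141, -0.0, 1.318]
force: [0.8, -0.0, -0.5]
width: 45.2
gripper_force: 0.0
```

>>> {"api": "arm_command", "payload": {
  "series": [53,-3,0,0,0,53,-6,0,0,0,53,-9,0,0,0,53,-12,0,0,0,53,-15,0,0,0]
}}

```text
clock: 25.42
eef_pos: [503.3, -158.7, 260.6]
tool_rot: [3.141, 0.0, 1.318]
force: [1.0, -0.4, 0.1]
width: 45.1
gripper_force: 0.0
```

```bash
python3 - <<'E'
from h import *
np.set_printoptions(suppress=True,precision=1,linewidth=180)
potcheck();pad()
f=np.load('last.npz');b,d=f['b'],f['d'];L=cl(cloud('scene',d))
for z in(120,150,180,205):
    k=L[(abs(L[...,0]-13)<35)&(abs(L[...,1]-3)<30)&(abs(L[...,2]-z)<8)];print(z,len(k),np.median(k,0) if len(k) else 0,k[:,2].max() if len(k) else 0)
cv2.imwrite('pics/e1.png',np.hstack([cv2.resize(f['a'][180:300,250:370][:,:,::-1],(400,400),interpolation=2),cv2.resize(b[160:340,230:410][:,:,::-1],(400,400),interpolation=2)]))
E
```

```text
tcp clamp [-32.5 153.4 259.8] q from tcp -0.094 r 154.1 yaw q 1.856
scene front face 431 [-17.8  -0.7  80.8]
scene rim 265 [-26.  -26.3 105. ] [ 43.5  33.5 105. ] [  8.8   3.6 105. ]
top front face 92 [-14.5   1.6  84.8]
top rim 180 [-17.1 -26.6 105. ] [ 43.8  33.5 105. ] [ 13.4   3.4 105. ]
top0.npz [(30, 249), (31, 249), (32, 249), (33, 249), (34, 247), (35, 244), (36, 230), (37, 211), (38, 166), (39, 113), (40, 80), (41, 72), (42, 71), (43, 71), (44, 71), (45, 68), (46, 74), (47, 79), (48, 104), (49, 154), (50, 188), (51, 204), (52, 210), (53, 185), (54, 173), (55, 159), (56, 168), (57, 180), (58, 184), (59, 185), (60, 184), (61, 185)]
last.npz [(30, 221), (31, 233), (32, 227), (33, 195), (34, 136), (35, 104), (36, 99), (37, 98), (38, 98), (39, 97), (40, 94), (41, 88), (42, 78), (43, 70), (44, 68), (45, 68), (46, 67), (47, 68), (48, 65), (49, 65), (50, 74), (51, 85), (52, 117), (53, 129), (54, 135), (55, 157), (56, 170), (57, 182), (58, 187), (59, 187), (60, 187), (61, 188)]
120 37 [  9.8   1.9 119.9] 127.84688572582502
150 41 [  9.6   3.6 151.1] 157.6415622862138
180 42 [ 10.3   3.5 179.9] 187.57696808416222
205 45 [  8.7   3.3 205.8] 212.72858432244436
```

```bash
python3 -c "
from h import *
print(workorder.finish_job())"
```

```text
the job is handed in; nothing more can be done
None
```

The job is handed in, but no verdict came back. By my measurements the pot is clamped with the pad pressed in about 3.8 mm at lever angle 1.86 rad, the stirrer stands upright in the pot, and I saw no contact with the cup stack, jar or tamper, though I did not re-measure them at the end.

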